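Sort the press parts into their trays

ROBOT

A 6-joint arm with a two-finger parallel gripper is mounted at the origin on a cart in front of the work surface, level with it; the furniture and walls round the work are solid. World frame = base frame: x ahead of the robot, y to its left, z up, the work surface at z = 0. Lengths are in m, angles in degrees, forces in N, time in s.
With the tool pointing down it reaches from about 0.4 to 0.825 m from the base axis. Payload 7 kg.
Tool frame: the origin (TCP) lies at the very end of the fingers, on their centre line; the grasp point (between the pads) lies 19 mm behind it; z points along the fingers, y is the line along which they close (so a half turn about z gives the same grasp; the last joint's range is limited). The gripper opens to 88 mm and grips with 3 to 60 N. Pads are 19 mm wide; open, the fingers measure 130 mm over their backs; the gripper's body (78 mm by 193 mm) begins 47 mm behind the grasp point.
Start: joints at [16.507, 20.546, 0.682, 0, -70.136, -16.507], TCP at [0.675, -0, 0.203] pointing down, gripper open.
Joint ranges: [-176.03, 176.03], [-82.01, 121.73], [-58.28, 71.71], [-173.87, 95.51], [-174.79, -0.11], [-173.66, 173.66]. Speed limits (degrees/s): [136.94, 136.94, 172.46, 180, 180, 180].

INTERFACE

Orientations are given as [roll, pitch, yaw] about the fixed x, y, z axes, in that order (R = Rz(yaw) Ry(pitch) Rx(roll)).
In Python, from plant import r gives the robot as it stands. The module is installed in compiled form; this text tells all that it offers.
- The arm moves only by the tool jog_arm, never from a script. Its arguments are lists of equal length, an entry for each row: "travel": the shift along the tool's x, y, z each as a share of 50 cm, from -1 to 1, a list of three; "dr": the turn, a rotation vector about the tool's x, y, z each as a share of 360 degrees, from -1 to 1, a list of three; "claw": the opening, from 0 (shut) to 1 (fully open). A call has exactly 10 rows; each row is the pose to reach, as a shift and turn from the pose commanded when the call began, along the tool's axes at that moment, turning the shorter way round; what a row does not reach only later rows make up. A row lasts 1/8 s, in which the tool goes at most 62.5 mm and 10.7 degrees, less where a joint would pass 70% of its speed; a pose out of reach is approached as far as the arm can. A call with a number of a shift or a turn outside -1 to 1 is refused whole. A call with a gripper value outside its range is refused whole. The fingers move at their own pace and stop on an object; "newtons" is the grip in N (left out, the last holds). Time passes only in rows, so rows that repeat a pose let the fingers close, or fill a call up. It gives the time, the measured TCP pose, the force, the opening and the grip force at its end, in the units of the state.
- r.get_state(): the state, without advancing time (a new reading comes with each control period).
- r.capture(name): name is "scene" or "side" or "wrist"; returns a dict with "pixels" (400x640x3 uint8, red, green, blue), "range_z" (400x640 float32, m along the optical axis (not along the pixel's ray), 0 where there is no reading), "fx", "fy", "cx", "cy" (pixels), "position" and "attitude" of the camera in the world; the wrist camera has in their place "hand_eye" (4x4, takes a point from camera to tool coordinates, whose origin is the TCP and whose axes are the flange's). Camera axes: x right, y up, looking along -z (the intrinsics and any distortion apply to the point x, -y, -z); pixel columns grow to the right and rows downward; lengths in m; the calibration is good to about 2 mm. A picture is of the moment at which its call begins: read the wrist's pose just before it.
- r.close_job(): hands the job in; it is judged then, once.
Trained networks look in the newest picture that a camera, given by its name, has taken for a name from the list of things; names that differ only in an ending like _2 or _b are one class to them, and where a whole thing is asked for, a point or a joint stands for the part that bears it (a point fixed in the world has none). Each returns a list of dicts, best first, with "conf" (0 to 1); they miss things now and then, are a little off and sometimes report something else, mostly with a low value. They report only what shows in the picture. A call takes as long as a camera call. They do not tell look-alikes from the thing itself.
- r.boxes_of(name, camera): "extent" ([left, top, right, bottom] in pixels, round what is visible of it).
- r.regions_of(name, camera): "pixels" (400x640 bool, what is visible of it) and "extent" ([left, top, right, bottom] in pixels, round what is visible of it).
- r.tip_of(name, camera): "at" ([column, row] in pixels: a listed point, or the origin of a listed thing).
The state is a dict: "time_s": time; "joints": joint angles; "qd": joint speeds; "joint_torque": joint torques, N m; "tcp_pos": TCP position; "eef_rot": TCP orientation; "contact_force": force on the tool from outside, world axes, zero at the start; "moment": the same for the moment, N m; "gripper_width": finger opening in m; "gripper_force": force on a finger pad.
Only numpy, scipy, OpenCV 4.12 (cv2) and the standard library are available. Lean on these libraries where they do the work, as an engineer would, in place of code of your own. Each camera call takes 0.05 s, during which the arm holds its last target. There are 200 camera calls.

TASK

Sort the five parts along the front of the bench into the low dark-lined trays: stand the two copper electrodes upright in the small two-bay tray, one in each bay; lay the V block and the drilled block flat, same side up as now, in the large two-bay tray, one in each bay; and lay the rotor flat, hub up, in the middle of the round dish. Each part must rest flat on the floor of its bay or dish, not on a rim; leave the tweezers and the hex key where they lie.

Things in the scene. Friction and masses are not known exactly. Their poses are not given: they have to be found in the camera images.
- long_electrode: the longer copper spot-weld electrode: a round stud standing upright on its flat foot, nose up, 18 mm diameter, 50 mm tall, the upper part tapering to the nose. Origin at the centre of its foot, z up along its axis. About 60 g
- short_electrode: the shorter copper spot-weld electrode, same form: 18 mm diameter, 42 mm tall, standing upright, tapering above. Origin at the centre of its foot, z up. About 60 g
- v_block: plain steel V block, 40 mm (x) by 52 mm (y) by 34 mm tall, the V groove on top running along its y; the side faces across x are flat and 40 mm apart. Origin at the centre of its underside, z up. About 330 g
- drilled_block: plain machined rectangular block with small screw holes in its top, 35 mm (x) by 45 mm (y) by 22 mm tall. Origin at the centre of its underside, z up. About 95 g
- rotor: small rotor lying flat, hub up: copper disc 70 mm diameter and 8 mm thick, on it a hub 25.6 mm in diameter from 8 to 20 mm height (grasp here) and a shaft stub 8 mm in diameter up to 29 mm. Origin at the centre of its underside, z up. About 120 g. It is the one at the front of the bench, not those in the press, at the back or on the conveyor
- electrode_tray: the smaller aluminium tray with a dark lining and two square bays, fixed to the bench: 46 mm (x) by 89 mm (y) outside, 12 mm high, floor and walls 3 mm thick; two bays 40 by 40 mm inside, side by side along y, centres at y = +21.5 and -21.5 mm. Origin at the centre of its underside, z up; the bay floor is 3 mm above it
- block_tray: the larger aluminium tray with a dark lining and two bays, fixed to the bench: 80 mm (x) by 133 mm (y) outside, 10 mm high, floor and walls 3 mm thick; two bays each 74 mm (x) by 62 mm (y) inside, side by side along y, centres at y = +32.5 and -32.5 mm, so a block goes in with its long side along the tray's x. Origin at the centre of its underside, z up; the bay floor is 3 mm above it
- rotor_dish: round aluminium dish with a dark lining, fixed to the bench: 100 mm outside diameter, 12 mm high, floor and wall 3 mm thick, about 92 mm clear inside. Origin at the centre of its underside, z up; its floor is 3 mm above it
- tweezers: steel tweezers lying flat between two of the trays, 127 mm long, 16 mm wide, 10 mm high; to be left alone. Origin at the middle of the underside, y along the length
- hex_key: small L-shaped hex key lying flat between two of the trays, 88 by 33 mm, 5 mm thick; to be left alone. Origin at the middle of its outline on the underside, y along the long arm
Things that resemble listed ones, but are neither listed nor needed, are in the scene too. Leave any green look-alike of the drilled_block alone.

How it is judged:
By the outcome, as a careful person would: the job done as asked, in the order asked, and still so for the second after the job is handed in, with the robot touching nothing.
It also fails if it takes over 122 s, if anything falls off the work surface, if the arm or the gripper's body presses on something with over 40 N, if the wrist force passes 120 N, or if a joint passes its speed limit or range.

## Working session

There is one attempt and no reset: what is moved stays moved. The work goes in short steps, Python scripts to look and compute and a tool call to move; the robot and the scene stay as the last step left them, time stands still between calls to the robot, and variables do not carry over. Pictures are saved under pics/ and viewed, at most 14 in all, crops included, and the job is handed in when it is done.

Besides the shell and the picture viewer there is one more tool, called after ">>>" as name(argument=value, ...) on one line, values as JSON. jog_arm: Moves the arm, as the interface text tells. Its arguments: {"type":"object","properties":{"travel":{"type":"array"},"dr":{"type":"array"},"claw":{"type":"array"},"newtons":{"type":"number"}},"required":["travel","dr","claw"]}

```bash
mkdir -p pics
cat > h.py <<'E'
import numpy as np, cv2
from scipy.spatial.transform import Rotation as R
from plant import r
def cap(n):
    s=r.get_state(); c=r.capture(n)
    if 'hand_eye' in c:
        T=np.eye(4); T[:3,:3]=R.from_euler('xyz',s['eef_rot'],degrees=True).as_matrix(); T[:3,3]=s['tcp_pos']
        c['T']=T@np.array(c['hand_eye'])
    else:
        T=np.eye(4); a=np.array(c['attitude'])
        T[:3,:3]=a if a.shape==(3,3) else R.from_euler('xyz',a,degrees=True).as_matrix()
        T[:3,3]=c['position']; c['T']=T
    return c
def world(c):
    v,u=np.mgrid[0:400,0:640]; z=c['range_z']
    p=np.stack([(u-c['cx'])/c['fx']*z,-(v-c['cy'])/c['fy']*z,-z],-1)
    return p@c['T'][:3,:3].T+c['T'][:3,3]
def save(c,n): cv2.imwrite('pics/'+n+'.png',c['pixels'][:,:,::-1])
E
python3 - <<'E'
from h import *
print(r.get_state())
for n in ('scene','wrist'):
    c=cap(n); save(c,n+'0'); print(n,{k:v for k,v in c.items() if k not in('pixels','range_z')})
    W=world(c)
    for k in 'long_electrode short_electrode v_block drilled_block rotor electrode_tray block_tray rotor_dish tweezers hex_key'.split():
        for d in r.regions_of(k,n)[:3]:
            m=d['pixels']&(c['range_z']>0); p=W[m]
            if len(p): print(k,round(d['conf'],2),np.round(d['extent']),np.round(np.median(p,0),3),np.round(np.percentile(p,2,0),3),np.round(np.percentile(p,98,0),3))
E
```

```text
{'time_s': 0.0, 'joints': array([ 1.65053950e+01,  2.05909574e+01,  6.37895272e-01, -2.14532748e-02,
       -7.01364490e+01, -1.65071235e+01]), 'qd': array([-0.03208378,  0.13432533,  0.02201872, -0.01087808,  0.03863217,
       -0.02293419]), 'joint_torque': array([-8.00930356e-04, -5.82726967e+01,  2.93058443e+01,  6.99745238e+00,
        6.93249181e-03, -2.06530804e-04]), 'tcp_pos': array([ 6.74500785e-01, -3.02551508e-05,  2.01855227e-01]), 'eef_rot': array([ 1.79908447e+02, -6.09921301e-03, -9.00090287e+01]), 'contact_force': array([-0.14665306, -0.0485091 , -0.76699634]), 'moment': array([ 0.03998069, -0.00416383, -0.02435764]), 'gripper_force': 0.0, 'gripper_width': 0.08799078956396109}
scene {'fx': 473.0643002211439, 'fy': 473.0643002211439, 'cx': 319.28190781450564, 'cy': 197.38565231873213, 'position': array([-0.19448767,  0.76973337,  1.18423995]), 'attitude': array([ 4.06178623e+01, -5.40529580e-02, -1.32690683e+02]), 'T': array([[-6.78039859e-01,  5.58350562e-01, -4.78023639e-01,
        -1.94487672e-01],
       [-7.35024530e-01, -5.14227426e-01,  4.41937887e-01,
       
[... 2487 characters left out ...]
7. 141.] [ 0.582 -0.072  0.004] [ 0.528 -0.077 -0.002] [ 0.613 -0.047  0.006]
electrode_tray 0.91 [371. 191. 412. 259.] [0.583 0.055 0.003] [0.56  0.019 0.001] [0.604 0.103 0.012]
electrode_tray 0.41 [342. 311. 419. 315.] [0.587 0.188 0.003] [ 0.538 -0.023 -0.001] [0.666 0.192 0.318]
block_tray 0.43 [363. 112. 448. 143.] [ 0.581 -0.072  0.004] [ 0.528 -0.077 -0.001] [ 0.614 -0.047  0.006]
rotor_dish 0.83 [362.   0. 455.  46.] [ 0.576 -0.172  0.003] [ 0.532 -0.19   0.001] [ 0.621 -0.144  0.012]
tweezers 0.49 [349. 312. 412. 316.] [0.588 0.188 0.004] [ 0.549  0.186 -0.001] [0.624 0.191 0.009]
hex_key 0.9 [365. 111. 448. 142.] [ 0.583 -0.072  0.004] [ 0.528 -0.077 -0.001] [ 0.613 -0.047  0.006]
```

Run:
```python
import cv2
a=cv2.imread('pics/scene0.png')[130:280,180:440]
cv2.imwrite('pics/s1.png',cv2.resize(a,(780,450),interpolation=cv2.INTER_CUBIC))
```

```text
(no output)
```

View pics/s1.png

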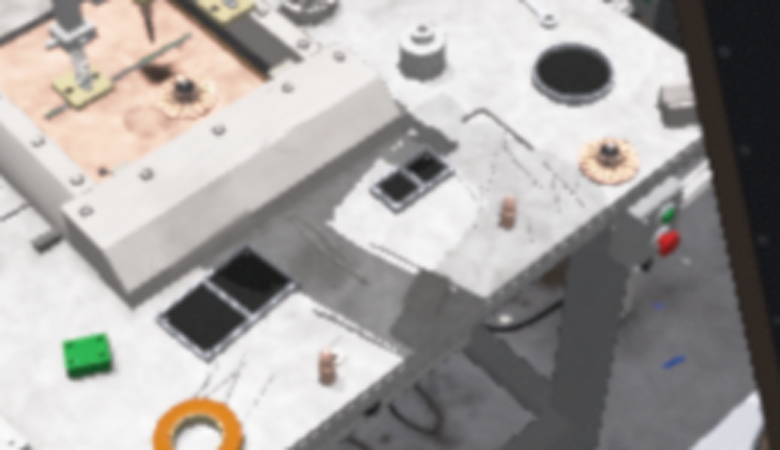

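View pics/wrist0.png

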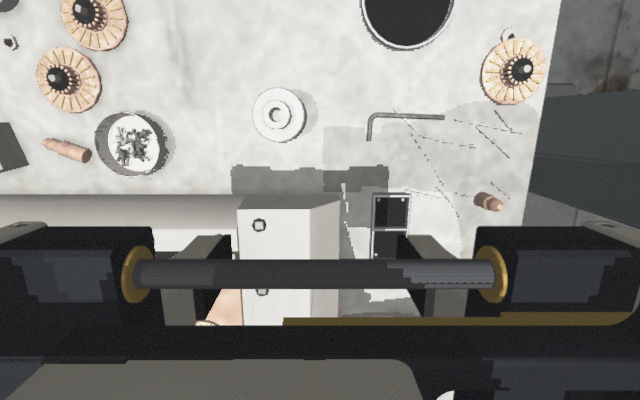

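Run:
```python
from h import *
c=cap('scene'); W=world(c); ok=c['range_z']>0
P=W[ok]
print('max height mm; rows x from .36, cols y')
ys=np.arange(-.30,.52,.04); print('      ',[int(round(y*100)) for y in ys])
for x in np.arange(.36,.84,.03):
    row=[]
    for y in ys:
        m=(P[:,0]>=x)&(P[:,0]<x+.03)&(P[:,1]>=y)&(P[:,1]<y+.04)
        row.append(int(1000*np.percentile(P[m,2],97)) if m.sum()>2 else -999)
    print(round(x,2),row)
for k,lo,hi in (('v_block',.03,.04),('drilled_block',.018,.03),('electrode_tray',.009,.02),('block_tray',.008,.02),('rotor_dish',.009,.02),('tweezers',.003,.02),('long_electrode',.01,.06),('short_electrode',.01,.06)):
    for d in r.regions_of(k,'scene')[:2]:
        m=cv2.dilate(d['pixels'].astype('uint8'),np.ones((3,3)))>0
        p=W[m&ok]; p=p[(p[:,2]>lo)&(p[:,2]<hi)]
        if len(p)>4: print(k,round(d['conf'],2),len(p),cv2.minAreaRect((p[:,:2]*1000).astype('float32')))
```

```text
max height mm; rows x from .36, cols y
       [-30, -26, -22, -18, -14, -10, -6, -2, 2, 6, 10, 14, 18, 22, 26, 30, 34, 38, 42, 46, 50]
0.36 [-793, -791, -793, -80, -793, -794, -792, -793, -790, -792, 753, 743, -793, -793, -793, -790, -793, -790, -790, -791, -999]
0.39 [-791, 0, 0, 0, 0, 0, 2, 1, 1, 1, 744, 735, 689, 0, 0, 0, 1, 1, 1, 1, 2]
0.42 [-791, 31, 30, 2, 17, 8, 1, 2, 2, 1, 733, 727, 690, 2, 7, 41, 1, 18, 21, 20, 2]
0.45 [-788, 33, 10, 5, 17, 6, 2, 1, 37, 2, 720, 716, 688, 2, 3, 2, 2, 20, 13, 20, 1]
0.48 [2, 1, 3, 2, 2, 2, 3, 2, 2, 1, 707, 705, 689, 2, 2, 2, 2, 19, 21, 19, 3]
0.51 [2, 3, 11, 11, 1, 5, 2, 2, 2, 3, 686, 694, 681, 2, 3, 3, 6, 5, 8, 2, 3]
0.54 [2, 10, 6, 8, 1, 5, 4, 3, 13, 10, 12, 680, 670, 636, 9, 10, 9, 9, 3, 3, 3]
0.57 [4, 10, 6, 8, 3, 3, 336, 335, 335, 11, 8, 665, 659, 650, 7, 10, 6, 8, 12, 5, 3]
0.6 [5, 8, 10, 9, 1, 2, 333, 618, 635, 645, 652, 652, 652, 651, 9, 10, 9, 6, 23, 23, 3]
0.63 [3, 7, 0, 1, 2, 3, 436, 453, 466, 448, 653, 651, 649, 633, 602, 49, 49, 48, 18, 22, 3]
0.66 [2, 8, 2, 1, 2, 43, 39, 367, 458, 70, 73, 640, 71, 70, 71, 71, 71, 70, 2, 3, 2]
0.6
[... 590 characters left out ...]
3125, 466.2029724121094), (44.768943786621094, 40.13006591796875), 64.3714599609375)
drilled_block 0.65 120 ((446.6437072753906, 165.6602783203125), (35.13935852050781, 46.66549301147461), 23.451541900634766)
electrode_tray 0.81 50 ((576.072021484375, 64.97189331054688), (87.65248107910156, 48.478912353515625), 87.52255249023438)
block_tray 0.59 113 ((583.535400390625, 318.92376708984375), (80.98228454589844, 132.65997314453125), 6.230079174041748)
rotor_dish 0.89 42 ((571.6818237304688, -188.79959106445312), (93.13178253173828, 99.42280578613281), 56.40706253051758)
long_electrode 0.55 52 ((442.13482666015625, 304.06341552734375), (15.859942436218262, 13.457645416259766), 52.98652648925781)
```

>>> jog_arm(travel=[[-0.76, 0.46, 0], [-0.76, 0.46, 0], [-0.76, 0.46, 0], [-0.76, 0.46, 0], [-0.76, 0.46, 0], [-0.76, 0.46, 0], [-0.76, 0.46, 0], [-0.76, 0.46, 0], [-0.76, 0.46, 0], [-0.76, 0.46, 0]], dr=[[0, 0, 0], [0, 0, 0], [0, 0, 0], [0, 0, 0], [0, 0, 0], [0, 0, 0], [0, 0, 0], [0, 0, 0], [0, 0, 0], [0, 0, 0]], claw=[1, 1, 1, 1, 1, 1, 1, 1, 1, 1])

```text
time_s: 2.8
tcp_pos: [0.4455, 0.379, 0.2028]
eef_rot: [180.0, -0.0, -90.1]
contact_force: [0.4, 0.4, 0.4]
gripper_width: 0.0875
gripper_force: 0.0
```

```bash
cat >> h.py <<'E'
def rects(c,specs,cam):
    W=world(c)
    for k,lo,hi in specs:
        for d in r.regions_of(k,cam)[:3]:
            m=cv2.dilate(d['pixels'].astype('uint8'),np.ones((3,3)))>0
            p=W[m&(c['range_z']>0)]; p=p[(p[:,2]>lo)&(p[:,2]<hi)]
            if len(p)>4:
                a,b,g=cv2.minAreaRect((p[:,:2]*1000).astype('float32'))
                print(k,round(d['conf'],2),np.round(d['extent']),len(p),np.round(a,1),np.round(b,1),round(g,1),'zmax',round(np.percentile(p[:,2],97),4))
def rel(x,y,z,yaw):
    "travel and dr from the present pose to a tool-down target"
    s=r.get_state(); M=R.from_euler('xyz',s['eef_rot'],degrees=True); N=R.from_euler('xyz',[180,0,yaw],degrees=True)
    print('travel',np.round(M.inv().apply(np.array([x,y,z])-s['tcp_pos'])/.5,3),'dr',np.round((M.inv()*N).as_rotvec(degrees=True)/360,3))
E
python3 - <<'E'
from h import *
s=r.get_state(); print(s['time_s'],s['tcp_pos'],s['eef_rot'])
c=cap('wrist'); save(c,'w1')
rects(c,[('long_electrode',.03,.06),('long_electrode',.004,.06),('block_tray',.008,.02),('drilled_block',.018,.03)],'wrist')
rel(.447,.302,.1,-90)
E
```

```text
2.8 [0.44551077 0.37902564 0.20277446] [ 1.79997772e+02 -1.17700586e-02 -9.00616488e+01]
long_electrode 0.71 [304.  96. 323. 117.] 159 [445.2 300.7] [12.9 13.6] 89.4 zmax 0.0498
long_electrode 0.71 [304.  96. 323. 117.] 232 [445.7 300.3] [17.2 17.4] 46.6 zmax 0.0497
block_tray 0.84 [143.  60. 239. 187.] 999 [586.5 316.4] [ 80.1 133. ] 6.0 zmax 0.0105
travel [ 0.154 -0.003  0.206] dr [-0.  0. -0.]
```

View pics/w1.png

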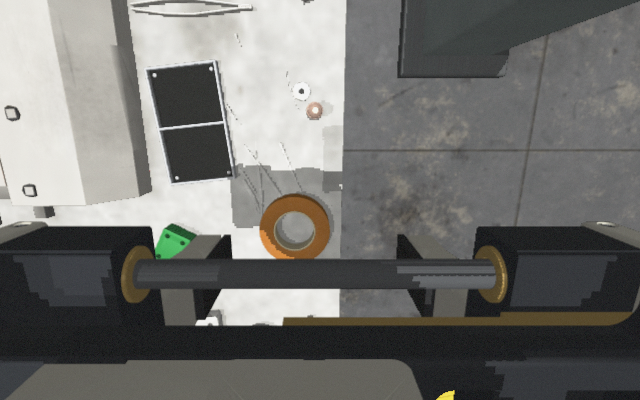

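Run:
```python
from h import *
c=cap('wrist'); W=world(c)
q=W[80:104,286:312].reshape(-1,3); w=q[(q[:,2]>.004)&(q[:,1]<.29)]
print(len(w),w.min(0),w.max(0))
rel(.4455,.3005,.06,-90);rel(.4455,.3005,.0125,-90)
```

```text
Traceback (most recent call last):
ValueError: zero-size array to reduction operation minimum which has no identity
```

>>> jog_arm(travel=[[0.157, 0, 0.05], [0.157, 0, 0.1], [0.157, 0, 0.18], [0.157, 0, 0.28], [0.157, 0, 0.34], [0.157, 0, 0.38], [0.157, 0, 0.38], [0.157, 0, 0.38], [0.157, 0, 0.38], [0.157, 0, 0.38]], dr=[[0, 0, 0], [0, 0, 0], [0, 0, 0], [0, 0, 0], [0, 0, 0], [0, 0, 0], [0, 0, 0], [0, 0, 0], [0, 0, 0], [0, 0, 0]], claw=[0.6, 0.6, 0.6, 0.6, 0.6, 0.6, 0.6, 0.6, 0, 0], newtons=20)

```text
time_s: 4.35
tcp_pos: [0.4453, 0.3019, 0.0136]
eef_rot: [-179.9, 0.1, -90.0]
contact_force: [-0.8, -0.2, 0.0]
gripper_width: 0.0377
gripper_force: 0.0
```

>>> jog_arm(travel=[[0, 0, 0], [0, 0, 0], [0, 0, 0], [0, 0, 0], [0, 0, -0.05], [0, 0, -0.1], [0, 0, -0.2], [0, 0, -0.2], [0, 0, -0.2], [0, 0, -0.2]], dr=[[0, 0, 0], [0, 0, 0], [0, 0, 0], [0, 0, 0], [0, 0, 0], [0, 0, 0], [0, 0, 0], [0, 0, 0], [0, 0, 0], [0, 0, 0]], claw=[0, 0, 0, 0, 0, 0, 0, 0, 0, 0], newtons=20)

```text
time_s: 5.6
tcp_pos: [0.4444, 0.3008, 0.1116]
eef_rot: [179.9, -0.1, -90.0]
contact_force: [-0.3, -0.4, -0.6]
gripper_width: 0.0128
gripper_force: 19.8
```

Run:
```python
from h import *
c=cap('scene'); save(c,'s2'); W=world(c)
cv2.imwrite('pics/s2c.png',cv2.resize(c['pixels'][150:290,210:370,::-1],(640,560),interpolation=cv2.INTER_CUBIC))
rects(c,[('long_electrode',-.01,.3)],'scene')
c=cap('side'); save(c,'d2'); print(c['position'])
rects(c,[('long_electrode',-.01,.3)],'side')
```

```text
[ 0.36933911 -0.68187332  0.48356952]
long_electrode 0.51 [275. 133. 278. 150.] 139 [458.9 478.7] [380.5  28.3] 84.9 zmax 0.1452
```

View pics/s2c.png

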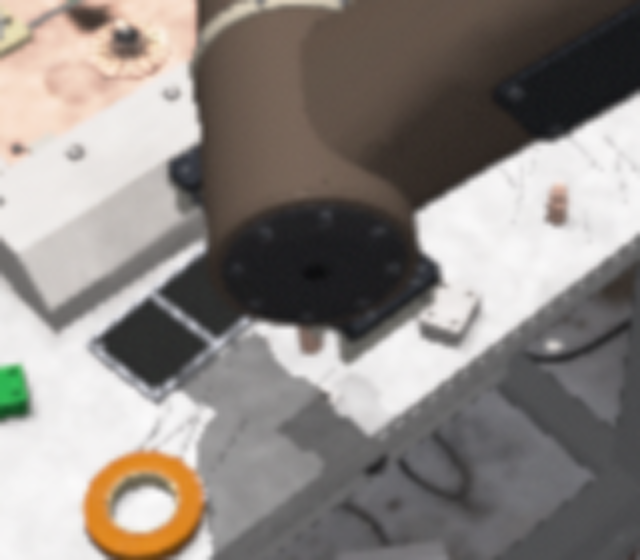

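Run:
```python
from h import *
c=cap('side'); T=c['T']
def px(p):
    q=T[:3,:3].T@(np.array(p)-T[:3,3]); return c['cx']+c['fx']*q[0]/-q[2], c['cy']-c['fy']*q[1]/-q[2]
u,v=px(r.get_state()['tcp_pos']); print(u,v,c['fx'])
u,v=int(u),int(v); cv2.imwrite('pics/d2c.png',cv2.resize(c['pixels'][max(v-35,0):v+35,max(u-40,0):u+40,::-1],(640,560),interpolation=cv2.INTER_CUBIC))
```

```text
276.4539403911386 146.62652709314565 380.2572149210332
```

View pics/d2c.png

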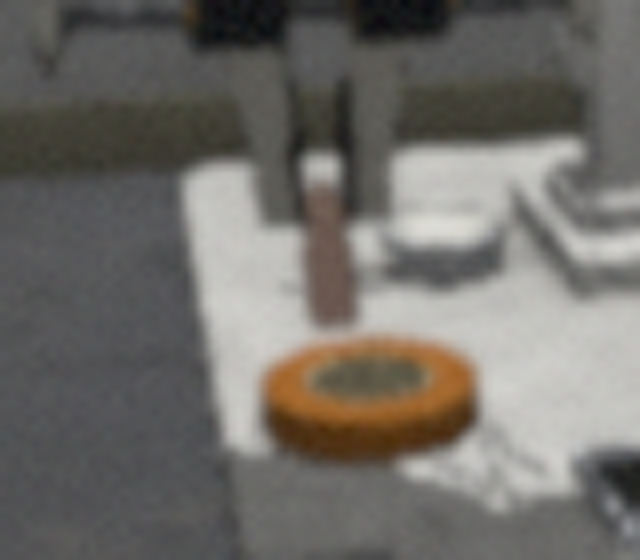

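Run:
```python
from h import *
c=cap('side'); W=world(c); 
for v in range(130,156,1):
    print(v,[(round(float(W[v,u,0]),3),round(float(W[v,u,1]),3),round(float(W[v,u,2]),3)) for u in (270,276,277,282)])
```

```text
130 [(0.43, 0.292, 0.163), (0.672, 3.184, -0.793), (0.681, 3.171, -0.789), (0.461, 0.289, 0.162)]
131 [(0.43, 0.291, 0.161), (0.483, 0.77, 0.0), (0.486, 0.768, 0.001), (0.461, 0.289, 0.159)]
132 [(0.43, 0.294, 0.157), (0.481, 0.758, 0.0), (0.486, 0.761, -0.001), (0.461, 0.29, 0.156)]
133 [(0.429, 0.288, 0.156), (0.481, 0.752, -0.002), (0.485, 0.752, -0.002), (0.461, 0.29, 0.153)]
134 [(0.429, 0.293, 0.152), (0.445, 0.297, 0.149), (0.448, 0.303, 0.147), (0.46, 0.288, 0.151)]
135 [(0.429, 0.294, 0.149), (0.445, 0.299, 0.146), (0.448, 0.299, 0.146), (0.461, 0.293, 0.147)]
136 [(0.429, 0.29, 0.147), (0.445, 0.297, 0.144), (0.448, 0.299, 0.143), (0.46, 0.291, 0.145)]
137 [(0.428, 0.291, 0.144), (0.445, 0.296, 0.141), (0.447, 0.298, 0.141), (0.46, 0.291, 0.142)]
138 [(0.428, 0.289, 0.142), (0.444, 0.293, 0.14), (0.447, 0.299, 0.137), (0.46, 0.292, 0.139)]
139 [(0.428, 0.292, 0.138), (0.444, 0.292, 0.137), (0.447, 0.291, 0.137), (0.496, 0.675, -0.0)]
140 [(0.451, 0.673, -0.001), (0.444, 0.295, 0.133), (0.447, 0.297, 0.132), (0.495, 0.665, -0.001)]
141 [(0.45, 0.664, -0.001), (0.444, 0.292, 
[... 696 characters left out ...]
, 0.112), (0.485, 0.58, 0.0)]
149 [(0.443, 0.579, 0.0), (0.443, 0.292, 0.109), (0.445, 0.292, 0.109), (0.485, 0.574, -0.001)]
150 [(0.442, 0.569, 0.0), (0.442, 0.294, 0.105), (0.445, 0.293, 0.106), (0.483, 0.564, -0.001)]
151 [(0.442, 0.558, 0.001), (0.442, 0.294, 0.103), (0.445, 0.293, 0.103), (0.482, 0.551, 0.001)]
152 [(0.441, 0.554, -0.001), (0.442, 0.29, 0.101), (0.445, 0.293, 0.1), (0.481, 0.541, 0.001)]
153 [(0.44, 0.544, -0.001), (0.46, 0.541, -0.001), (0.464, 0.54, -0.001), (0.48, 0.535, -0.001)]
154 [(0.439, 0.53, 0.001), (0.456, 0.481, 0.019), (0.459, 0.481, 0.019), (0.475, 0.478, 0.019)]
155 [(0.439, 0.523, 0.0), (0.455, 0.474, 0.019), (0.458, 0.472, 0.019), (0.474, 0.47, 0.019)]
```

>>> jog_arm(travel=[[0.43, -0.27, 0], [0.43, -0.27, 0], [0.43, -0.27, 0], [0.43, -0.27, 0], [0.43, -0.27, 0], [0.43, -0.27, 0], [0.43, -0.27, 0.05], [0.43, -0.27, 0.1], [0.43, -0.27, 0.1], [0.43, -0.27, 0.1]], dr=[[0, 0, 0], [0, 0, 0], [0, 0, 0], [0, 0, 0], [0, 0, 0], [0, 0, 0], [0, 0, 0], [0, 0, 0], [0, 0, 0], [0, 0, 0]], claw=[0, 0, 0, 0, 0, 0, 0, 0, 0, 0])

```text
time_s: 7.15
tcp_pos: [0.5803, 0.0876, 0.0637]
eef_rot: [-179.9, 0.0, -89.9]
contact_force: [0.0, -0.6, -0.6]
gripper_width: 0.0132
gripper_force: 19.8
```

Run:
```python
from h import *
s=r.get_state(); print(s['tcp_pos'],s['gripper_width'])
for n in ('side','wrist'):
    c=cap(n); T=c['T']; W=world(c)
    rects(c,[('electrode_tray',.009,.02)],n)
    if n=='side':
        m=(abs(W[...,0]-s['tcp_pos'][0])<.012)&(abs(W[...,1]-s['tcp_pos'][1])<.015)&(W[...,2]>.03)&(W[...,2]<.09)
        p=W[m]
        for a in np.arange(.03,.09,.008):
            q=p[(p[:,2]>=a)&(p[:,2]<a+.008)]
            if len(q): print(round(a,3),len(q),q.min(0).round(4),q.max(0).round(4))
```

```text
[0.58028287 0.0875979  0.06374765] 0.013236231598197224
electrode_tray 0.9 [331. 210. 363. 236.] 151 [579.9  64.3] [46.  92.8] 0.5 zmax 0.0134
0.046 6 [0.5725 0.0793 0.0513] [0.5872 0.0823 0.054 ]
0.054 22 [0.5723 0.0772 0.0542] [0.5868 0.0851 0.0618]
0.062 20 [0.5727 0.0768 0.0622] [0.5869 0.0852 0.0695]
0.07 22 [0.5721 0.077  0.0707] [0.5865 0.0844 0.0776]
0.078 23 [0.5723 0.0789 0.0781] [0.587  0.0884 0.0851]
0.086 10 [0.573  0.0785 0.0869] [0.5875 0.0868 0.0893]
electrode_tray 0.66 [281. 121. 349. 235.] 1405 [581.2  62.8] [46.  87.5] 0.2 zmax 0.0121
```

>>> jog_arm(travel=[[0, 0, 0.05], [0, 0, 0.094], [0, 0, 0.094], [0, 0, 0.094], [0, 0, 0.094], [0, 0, 0.094], [0, 0, 0.094], [0, 0, 0.094], [0, 0, 0.094], [0, 0, 0.094]], dr=[[0, 0, 0], [0, 0, 0], [0, 0, 0], [0, 0, 0], [0, 0, 0], [0, 0, 0], [0, 0, 0], [0, 0, 0], [0, 0, 0], [0, 0, 0]], claw=[0, 0, 0, 0, 0, 0.5, 0.5, 0.5, 0.5, 0.5])

```text
time_s: 8.6
tcp_pos: [0.58, 0.0865, 0.0157]
eef_rot: [180.0, -0.0, -90.0]
contact_force: [0.0, -0.2, -0.4]
gripper_width: 0.0436
gripper_force: 0.0
```

>>> jog_arm(travel=[[0, 0, -0.1], [0, 0, -0.2], [0, 0, -0.2], [0, 0.23, -0.2], [0, 0.23, -0.2], [0, 0.23, -0.2], [0, 0.23, -0.2], [0, 0.23, -0.2], [0, 0.23, -0.2], [0, 0.23, -0.2]], dr=[[0, 0, 0], [0, 0, 0], [0, 0, 0], [0, 0, 0], [0, 0, 0], [0, 0, 0], [0, 0, 0], [0, 0, 0], [0, 0, 0], [0, 0, 0]], claw=[0.5, 0.6, 0.6, 0.6, 0.6, 0.6, 0.6, 0.6, 0.6, 0.6])

```text
time_s: 9.85
tcp_pos: [0.4652, 0.0864, 0.1154]
eef_rot: [180.0, -0.0, -90.0]
contact_force: [0.2, -0.2, 0.9]
gripper_width: 0.0526
gripper_force: 0.0
```

Run:
```python
from h import *
c=cap('wrist'); save(c,'w3')
rects(c,[('short_electrode',.004,.06),('short_electrode',.03,.06),('long_electrode',.004,.06),('rotor',.012,.04),('rotor',.004,.012)],'wrist')
rel(.464,.029,-.01,-90)
c=cap('side'); rects(c,[('long_electrode',.004,.06)],'side')
```

```text
short_electrode 0.94 [300. 120. 322. 141.] 366 [468.  26.] [17.2 16.8] 89.7 zmax 0.0418
short_electrode 0.27 [136.   0. 243.  45.] 427 [572.  -70.4] [92.1 28.2] 16.7 zmax 0.0059
short_electrode 0.94 [300. 120. 322. 141.] 250 [468.3  25.7] [13.3 13.7] 89.9 zmax 0.0419
long_electrode 0.75 [166. 182. 204. 212.] 673 [587.7  89.5] [37.8 18.8] 34.8 zmax 0.0522
travel [0.115 0.002 0.251] dr [ 0. -0. -0.]
```

View pics/w3.png

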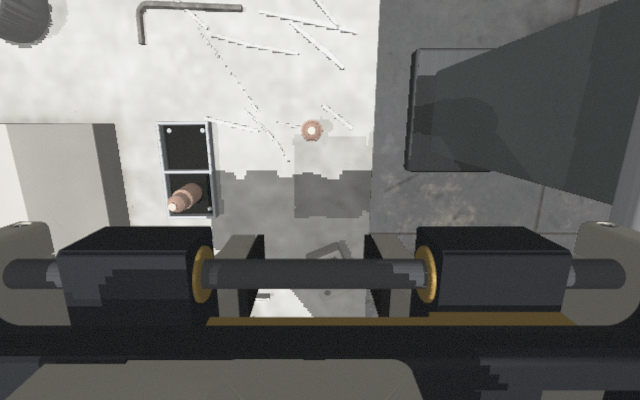

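>>> jog_arm(travel=[[0.121, -0.006, 0], [0.121, -0.006, 0.06], [0.121, -0.006, 0.12], [0.121, -0.006, 0.17], [0.121, -0.006, 0.2], [0.121, -0.006, 0.215], [0.121, -0.006, 0.227], [0.121, -0.006, 0.227], [0.121, -0.006, 0.227], [0.121, -0.006, 0.227]], dr=[[0, 0, 0], [0, 0, 0], [0, 0, 0], [0, 0, 0], [0, 0, 0], [0, 0, 0], [0, 0, 0], [0, 0, 0], [0, 0, 0], [0, 0, 0]], claw=[0.6, 0.6, 0.6, 0.6, 0.6, 0.6, 0.6, 0.6, 0.6, 0.3])

```text
time_s: 11.5
tcp_pos: [0.4683, 0.0261, 0.0027]
eef_rot: [-180.0, 0.0, -90.0]
contact_force: [1.2, -1.5, -0.7]
gripper_width: 0.0474
gripper_force: 0.0
```

>>> jog_arm(travel=[[0, 0, 0], [0, 0, 0], [0, 0, 0], [0, 0, 0], [0, 0, 0], [0, 0, -0.05], [0, 0, -0.1], [0, 0, -0.15], [0, 0, -0.15], [0, 0, -0.15]], dr=[[0, 0, 0], [0, 0, 0], [0, 0, 0], [0, 0, 0], [0, 0, 0], [0, 0, 0], [0, 0, 0], [0, 0, 0], [0, 0, 0], [0, 0, 0]], claw=[0, 0, 0, 0, 0, 0, 0, 0, 0, 0])

```text
time_s: 12.75
tcp_pos: [0.4675, 0.0259, 0.0768]
eef_rot: [180.0, 0.0, -90.0]
contact_force: [0.7, 0.4, 0.3]
gripper_width: 0.0146
gripper_force: 19.7
```

>>> jog_arm(travel=[[-0.032, -0.226, 0], [-0.032, -0.226, 0], [-0.032, -0.226, 0], [-0.032, -0.226, 0], [-0.032, -0.226, 0.04], [-0.032, -0.226, 0.08], [-0.032, -0.226, 0.12], [-0.032, -0.226, 0.14], [-0.032, -0.226, 0.14], [-0.032, -0.226, 0.14]], dr=[[0, 0, 0], [0, 0, 0], [0, 0, 0], [0, 0, 0], [0, 0, 0], [0, 0, 0], [0, 0, 0], [0, 0, 0], [0, 0, 0], [0, 0, 0]], claw=[0, 0, 0, 0, 0, 0, 0, 0, 0, 0])

```text
time_s: 14.0
tcp_pos: [0.5813, 0.0421, 0.008]
eef_rot: [-179.9, 0.0, -90.0]
contact_force: [0.8, -0.1, -1.0]
gripper_width: 0.0144
gripper_force: 19.7
```

>>> jog_arm(travel=[[0, 0, 0], [0, 0, 0], [0, 0, 0], [0, 0, 0], [0, 0, 0], [0, 0, -0.05], [0, 0, -0.15], [0, 0, -0.2], [0, 0, -0.27], [0, 0, -0.27]], dr=[[0, 0, 0], [0, 0, 0], [0, 0, 0], [0, 0, 0], [0, 0, 0], [0, 0, 0], [0, 0, 0], [0, 0, 0], [0, 0, 0], [0, 0, 0]], claw=[0, 0.5, 0.5, 0.5, 0.5, 0.5, 0.5, 0.5, 0.5, 0.5])

```text
time_s: 15.25
tcp_pos: [0.5829, 0.0425, 0.1454]
eef_rot: [-179.7, 0.1, -90.0]
contact_force: [0.5, 0.0, -0.8]
gripper_width: 0.044
gripper_force: 0.0
```

>>> jog_arm(travel=[[0.385, 0.268, 0], [0.385, 0.268, 0], [0.385, 0.268, 0], [0.385, 0.268, 0], [0.385, 0.268, 0], [0.385, 0.268, 0], [0.385, 0.268, 0], [0.385, 0.268, 0], [0.385, 0.268, 0], [0.385, 0.268, 0]], dr=[[0, 0, 0], [0, 0, 0], [0, 0, 0], [0, 0, 0], [0, 0, 0], [0, 0, 0], [0, 0, 0], [0, 0, 0], [0, 0, 0], [0, 0, 0]], claw=[1, 1, 1, 1, 1, 1, 1, 1, 1, 1])

```text
time_s: 16.5
tcp_pos: [0.4471, -0.1503, 0.1422]
eef_rot: [180.0, 0.0, -90.0]
contact_force: [0.5, -0.6, -0.3]
gripper_width: 0.088
gripper_force: 0.0
```

Run:
```python
from h import *
print(r.get_state()['tcp_pos'])
c=cap('wrist'); save(c,'w4')
rects(c,[('v_block',.028,.04),('v_block',.01,.04),('rotor',.012,.022),('rotor',.004,.012),('rotor_dish',.009,.016)],'wrist')
c=cap('side'); rects(c,[('electrode_tray',.009,.02),('long_electrode',.02,.06),('short_electrode',.02,.06)],'side')
```

```text
[ 0.4471023  -0.15025702  0.1421733 ]
v_block 0.69 [278.  55. 350. 128.] 1667 [ 447.8 -241.2] [51.9 40.1] 55.7 zmax 0.0344
v_block 0.69 [278.  55. 350. 128.] 2888 [ 447.7 -241.3] [51.9 40.1] 55.7 zmax 0.0342
rotor 0.9 [273. 183. 340. 248.] 613 [ 454.  -120.7] [29.7 29.6] 10.1 zmax 0.0208
rotor 0.9 [273. 183. 340. 248.] 2595 [ 454.2 -120.5] [68.9 68.4] 89.8 zmax 0.0083
rotor_dish 0.78 [130.  93. 234. 194.] 1115 [ 576.6 -192.4] [98.8 99.3] 35.7 zmax 0.0125
electrode_tray 0.77 [334. 214. 362. 235.] 98 [580.1  59. ] [81.7 46.3] 90.0 zmax 0.013
electrode_tray 0.63 [351. 274. 402. 315.] 317 [ 575.7 -191.7] [98.2 99.3] 14.0 zmax 0.0135
long_electrode 0.53 [340. 194. 348. 217.] 94 [574.3  64.3] [48.1 14.5] 78.0 zmax 0.0521
short_electrode 0.47 [345. 209. 355. 227.] 75 [579.   55.4] [16.5 42.4] 7.3 zmax 0.0443
```

View pics/w4.png

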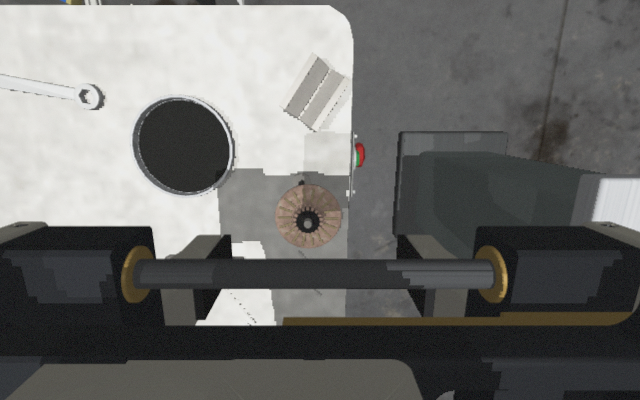

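>>> jog_arm(travel=[[0.182, -0.002, 0], [0.182, -0.002, 0], [0.182, -0.002, 0.05], [0.182, -0.002, 0.1], [0.182, -0.002, 0.164], [0.182, -0.002, 0.164], [0.182, -0.002, 0.164], [0.182, -0.002, 0.164], [0.182, -0.002, 0.164], [0.182, -0.002, 0.164]], dr=[[0, 0, 0.0953], [0, 0, 0.0953], [0, 0, 0.0953], [0, 0, 0.0953], [0, 0, 0.0953], [0, 0, 0.0953], [0, 0, 0.0953], [0, 0, 0.0953], [0, 0, 0.0953], [0, 0, 0.0953]], claw=[0.8, 0.8, 0.8, 0.8, 0.8, 0.8, 0.8, 0.8, 0.8, 0.8])

```text
time_s: 18.25
tcp_pos: [0.4483, -0.2415, 0.0608]
eef_rot: [-180.0, 0.0, -124.3]
contact_force: [0.1, 0.5, -0.1]
gripper_width: 0.0704
gripper_force: 0.0
```

Run:
```python
from h import *
s=r.get_state(); print(s['tcp_pos'],s['eef_rot'],s['joints'].round(1))
c=cap('side'); W=world(c); p=W[c['range_z']>0]
u=np.array([np.cos(np.radians(-34.3)),np.sin(np.radians(-34.3))]); q=(p[:,:2]-s['tcp_pos'][:2])
a=q@u; b=q@np.array([-u[1],u[0]])
for sg in (1,-1):
    m=(abs(b)<.015)&(a*sg>.03)&(a*sg<.07)&(p[:,2]>.045)&(p[:,2]<.12)
    print(sg,m.sum(),np.percentile(p[m,2],[0,2,10]).round(4),np.percentile(a[m],[2,98]).round(3),np.percentile(b[m],[2,98]).round(3))
rel(.4478,-.2413,-.006,-124.3)
```

```text
[ 0.44825648 -0.24152189  0.06078819] [-1.79951601e+02  2.53504803e-02 -1.24303871e+02] [ -6.2  13.2 -30.7   0.  -46.  -28.1]
1 227 [0.0865 0.0881 0.0913] [0.035 0.052] [-0.012  0.011]
-1 266 [0.0844 0.0857 0.0895] [-0.051 -0.035] [-0.011  0.009]
travel [0.    0.001 0.133] dr [-0.  0. -0.]
```

>>> jog_arm(travel=[[0, 0, 0.05], [0, 0, 0.09], [0, 0, 0.12], [0, 0, 0.137], [0, 0, 0.137], [0, 0, 0.137], [0, 0, 0.137], [0, 0, 0.137], [0, 0, 0.137], [0, 0, 0.137]], dr=[[0, 0, 0], [0, 0, 0], [0, 0, 0], [0, 0, 0], [0, 0, 0], [0, 0, 0], [0, 0, 0], [0, 0, 0], [0, 0, 0], [0, 0, 0]], claw=[0.8, 0.8, 0.8, 0.8, 0.8, 0, 0, 0, 0, 0], newtons=40)

```text
time_s: 19.55
tcp_pos: [0.4476, -0.2414, -0.008]
eef_rot: [180.0, -0.0, -124.3]
contact_force: [-2.1, 3.1, 5.7]
gripper_width: 0.04
gripper_force: 40.0
```

>>> jog_arm(travel=[[0, 0, 0], [0, 0, 0], [0, 0, -0.03], [0, 0, -0.06], [0, 0, -0.1], [0, 0, -0.15], [0, 0, -0.2], [0, 0, -0.25], [0, 0, -0.25], [0, 0, -0.25]], dr=[[0, 0, 0], [0, 0, 0], [0, 0, 0], [0, 0, 0], [0, 0, 0], [0, 0, 0], [0, 0, 0], [0, 0, 0], [0, 0, 0], [0, 0, 0]], claw=[0, 0, 0, 0, 0, 0, 0, 0, 0, 0], newtons=40)

```text
time_s: 20.8
tcp_pos: [0.4475, -0.2413, 0.1165]
eef_rot: [180.0, 0.0, -124.3]
contact_force: [-0.3, 0.7, -4.0]
gripper_width: 0.0396
gripper_force: 40.0
```

Run:
```python
from h import *
rel(.590,.284,.1165,-174)
```

```text
travel [-1.028e+00  3.570e-01  1.000e-03] dr [0.    0.    0.138]
```

>>> jog_arm(travel=[[-0.9, 0.313, 0], [-0.9, 0.313, 0], [-0.9, 0.313, 0], [-0.9, 0.313, 0], [-0.9, 0.313, 0], [-0.9, 0.313, 0], [-0.9, 0.313, 0], [-0.9, 0.313, 0], [-0.9, 0.313, 0], [-0.9, 0.313, 0]], dr=[[0, 0, 0.138], [0, 0, 0.138], [0, 0, 0.138], [0, 0, 0.138], [0, 0, 0.138], [0, 0, 0.138], [0, 0, 0.138], [0, 0, 0.138], [0, 0, 0.138], [0, 0, 0.138]], claw=[0, 0, 0, 0, 0, 0, 0, 0, 0, 0])

```text
time_s: 22.05
tcp_pos: [0.5714, 0.2185, 0.115]
eef_rot: [-179.9, -0.2, -173.9]
contact_force: [0.4, 0.1, -3.5]
gripper_width: 0.0398
gripper_force: 40.0
```

Run:
```python
from h import *
s=r.get_state(); print(s['tcp_pos'],s['eef_rot'],s['gripper_width'])
c=cap('wrist'); rects(c,[('block_tray',.008,.02)],'wrist')
rel(.590,.284,.015,-174)
```

```text
[0.57139802 0.2185138  0.11496977] [-1.79915807e+02 -1.62153130e-01 -1.73925551e+02] 0.039808060683685975
block_tray 0.8 [345. 177. 496. 248.] 693 [568.3 314.6] [ 44.3 132.8] 5.9 zmax 0.0102
travel [-0.051  0.129  0.201] dr [-0. -0. -0.]
```

>>> jog_arm(travel=[[-0.051, 0.129, 0], [-0.051, 0.129, 0], [-0.051, 0.129, 0], [-0.051, 0.129, 0.08], [-0.051, 0.129, 0.15], [-0.051, 0.129, 0.2], [-0.051, 0.129, 0.225], [-0.051, 0.129, 0.236], [-0.051, 0.129, 0.236], [-0.051, 0.129, 0.236]], dr=[[0, 0, 0], [0, 0, 0], [0, 0, 0], [0, 0, 0], [0, 0, 0], [0, 0, 0], [0, 0, 0], [0, 0, 0], [0, 0, 0], [0, 0, 0]], claw=[0, 0, 0, 0, 0, 0, 0, 0, 0, 0])

```text
time_s: 23.4
tcp_pos: [0.5915, 0.2856, -0.0001]
eef_rot: [179.9, 0.1, -174.0]
contact_force: [0.3, 1.3, -3.8]
gripper_width: 0.0393
gripper_force: 40.0
```

>>> jog_arm(travel=[[0, 0, 0.002], [0, 0, 0.002], [0, 0, 0.002], [0, 0, 0.002], [0, 0, 0.002], [0, 0, -0.05], [0, 0, -0.1], [0, 0, -0.2], [0, 0, -0.25], [0, 0, -0.25]], dr=[[0, 0, 0], [0, 0, 0], [0, 0, 0], [0, 0, 0], [0, 0, 0], [0, 0, 0], [0, 0, 0], [0, 0, 0], [0, 0, 0], [0, 0, 0]], claw=[0, 0, 0.6, 0.6, 0.6, 0.6, 0.6, 0.6, 0.6, 0.6])

```text
time_s: 24.65
tcp_pos: [0.5923, 0.2862, 0.1268]
eef_rot: [179.8, 0.3, -174.0]
contact_force: [0.2, -0.9, -0.4]
gripper_width: 0.0526
gripper_force: 0.0
```

>>> jog_arm(travel=[[0.357, -0.053, 0], [0.357, -0.053, 0], [0.357, -0.053, 0], [0.357, -0.053, 0], [0.357, -0.053, 0], [0.357, -0.053, 0], [0.357, -0.053, 0], [0.357, -0.053, 0], [0.357, -0.053, 0], [0.357, -0.053, 0]], dr=[[0, 0, -0.299], [0, 0, -0.299], [0, 0, -0.299], [0, 0, -0.299], [0, 0, -0.299], [0, 0, -0.299], [0, 0, -0.299], [0, 0, -0.299], [0, 0, -0.299], [0, 0, -0.299]], claw=[0.8, 0.8, 0.8, 0.8, 0.8, 0.8, 0.8, 0.8, 0.8, 0.8])

```text
time_s: 25.9
tcp_pos: [0.4158, 0.2397, 0.123]
eef_rot: [179.9, -0.0, -66.2]
contact_force: [0.5, -0.9, -0.1]
gripper_width: 0.0703
gripper_force: 0.0
```

Run:
```python
from h import *
s=r.get_state(); print(s['tcp_pos'],s['eef_rot'],s['joints'].round(0))
c=cap('wrist'); save(c,'w5')
rects(c,[('drilled_block',.018,.03),('v_block',.03,.05),('v_block',.012,.05),('block_tray',.008,.012)],'wrist')
c=cap('scene'); save(c,'s5'); rects(c,[('v_block',.03,.05),('v_block',.012,.05)],'scene')
```

```text
[0.41578259 0.2397298  0.12298464] [ 1.79932740e+02 -2.62005590e-02 -6.62112632e+01] [ 54.   6. -30.  -0. -54. -30.]
drilled_block 0.89 [296.  70. 336. 125.] 2106 [450.1 161.9] [34.6 44.2] 24.3 zmax 0.0226
v_block 0.7 [ 66. 134. 151. 193.] 1956 [591.9 284.5] [53.1 40.7] 5.9 zmax 0.0371
v_block 0.7 [ 66. 134. 151. 193.] 3694 [591.8 284.5] [53.3 40.8] 5.9 zmax 0.037
v_block 0.69 [296.  73. 332. 128.] 2118 [450.1 161.9] [34.6 44.2] 24.3 zmax 0.0226
block_tray 0.87 [ 73. 114. 178. 228.] 897 [587.6 306.4] [ 80.6 112.8] 5.7 zmax 0.0102
```

View pics/w5.png

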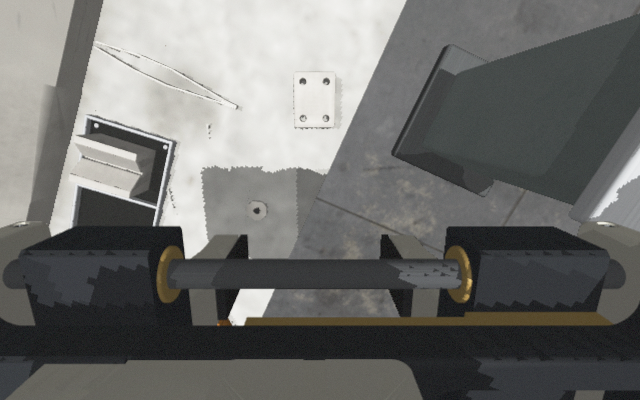

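>>> jog_arm(travel=[[0.17, 0, 0], [0.17, 0, 0.05], [0.17, 0, 0.12], [0.17, 0, 0.18], [0.17, 0, 0.22], [0.17, 0, 0.25], [0.17, 0, 0.272], [0.17, 0, 0.272], [0.17, 0, 0.272], [0.17, 0, 0.272]], dr=[[0, 0, -0.001], [0, 0, -0.001], [0, 0, -0.001], [0, 0, -0.001], [0, 0, -0.001], [0, 0, -0.001], [0, 0, -0.001], [0, 0, -0.001], [0, 0, -0.001], [0, 0, -0.001]], claw=[0.7, 0.7, 0.7, 0.7, 0.7, 0.7, 0.7, 0.7, 0.7, 0.5], newtons=25)

```text
time_s: 27.55
tcp_pos: [0.4504, 0.1625, -0.0116]
eef_rot: [-179.9, 0.0, -66.2]
contact_force: [0.0, 0.3, 0.4]
gripper_width: 0.056
gripper_force: 0.0
```

>>> jog_arm(travel=[[0, 0, 0], [0, 0, 0], [0, 0, 0], [0, 0, 0], [0, 0, -0.05], [0, 0, -0.1], [0, 0, -0.15], [0, 0, -0.2], [0, 0, -0.2], [0, 0, -0.2]], dr=[[0, 0, 0], [0, 0, 0], [0, 0, 0], [0, 0, 0], [0, 0, 0], [0, 0, 0], [0, 0, 0], [0, 0, 0], [0, 0, 0], [0, 0, 0]], claw=[0, 0, 0, 0, 0, 0, 0, 0, 0, 0], newtons=25)

```text
time_s: 28.8
tcp_pos: [0.4495, 0.1619, 0.087]
eef_rot: [179.9, 0.0, -66.2]
contact_force: [0.4, -0.3, -2.0]
gripper_width: 0.0347
gripper_force: 25.0
```

Run:
```python
from h import *
rel(.583,.349,.1,6)
```

```text
travel [-0.235 -0.395 -0.026] dr [ 0.     0.    -0.201]
```

>>> jog_arm(travel=[[-0.235, -0.395, -0.02], [-0.235, -0.395, -0.02], [-0.235, -0.395, -0.02], [-0.235, -0.395, -0.02], [-0.235, -0.395, -0.02], [-0.235, -0.395, -0.02], [-0.235, -0.395, -0.02], [-0.235, -0.395, 0.03], [-0.235, -0.395, 0.08], [-0.235, -0.395, 0.1]], dr=[[0, 0, -0.2], [0, 0, -0.2], [0, 0, -0.2], [0, 0, -0.2], [0, 0, -0.2], [0, 0, -0.2], [0, 0, -0.2], [0, 0, -0.2], [0, 0, -0.2], [0, 0, -0.2]], claw=[0, 0, 0, 0, 0, 0, 0, 0, 0, 0])

```text
time_s: 30.05
tcp_pos: [0.5818, 0.348, 0.0344]
eef_rot: [179.8, 0.2, 5.8]
contact_force: [-0.6, 0.4, -1.3]
gripper_width: 0.0347
gripper_force: 25.0
```

Run:
```python
from h import *
s=r.get_state(); print(s['tcp_pos'],s['eef_rot'],s['gripper_width'])
c=cap('side'); W=world(c); p=W[c['range_z']>0]; q=p[(abs(p[:,0]-.583)<.03)&(abs(p[:,1]-.349)<.03)&(p[:,2]>.02)]
print(len(q),q.min(0),q.max(0))
rel(.583,.349,-.009,6)
```

```text
[0.58183711 0.34804346 0.03439943] [179.82900629   0.23436425   5.77922326] 0.034727577170273104
782 [0.55329042 0.31902479 0.0455932 ] [0.61271613 0.37761667 0.31095573]
travel [ 0.003 -0.002  0.086] dr [ 0.     0.001 -0.001]
```

>>> jog_arm(travel=[[0.003, -0.002, 0.03], [0.003, -0.002, 0.06], [0.003, -0.002, 0.08], [0.003, -0.002, 0.085], [0.003, -0.002, 0.085], [0.003, -0.002, 0.085], [0.003, -0.002, 0.085], [0.003, -0.002, 0.085], [0.003, -0.002, 0.085], [0.003, -0.002, 0.085]], dr=[[0, 0, 0], [0, 0, 0], [0, 0, 0], [0, 0, 0], [0, 0, 0], [0, 0, 0], [0, 0, 0], [0, 0, 0], [0, 0, 0], [0, 0, 0]], claw=[0, 0, 0, 0, 0, 0, 0, 0.55, 0.55, 0.55])

```text
time_s: 31.35
tcp_pos: [0.5848, 0.3506, -0.0046]
eef_rot: [-180.0, -0.0, 5.8]
contact_force: [-0.3, -0.9, 0.4]
gripper_width: 0.0479
gripper_force: 0.0
```

>>> jog_arm(travel=[[0, 0, 0], [0, 0, -0.05], [0, 0, -0.12], [0, 0, -0.2], [0, 0, -0.27], [0, 0, -0.27], [0, 0, -0.27], [0, 0, -0.27], [0, 0, -0.27], [0, 0, -0.27]], dr=[[0, 0, 0], [0, 0, 0], [0, 0, 0], [0, 0, 0], [0, 0, 0.06], [0, 0, 0.12], [0, 0, 0.18], [0, 0, 0.21], [0, 0, 0.24], [0, 0, 0.267]], claw=[0.55, 0.55, 0.55, 0.55, 0.55, 0.55, 0.55, 0.55, 0.55, 0.55])

```text
time_s: 32.6
tcp_pos: [0.5846, 0.3505, 0.1302]
eef_rot: [180.0, 0.0, -59.0]
contact_force: [-0.4, -0.4, -0.4]
gripper_width: 0.0483
gripper_force: 0.0
```

Run:
```python
from h import *
s=r.get_state(); print(s['tcp_pos'],s['eef_rot'])
c=cap('side'); save(c,'d6')
rects(c,[('drilled_block',.018,.04),('v_block',.02,.05)],'side')
rel(.4542,-.0405,.14,-90)
```

```text
[0.58464699 0.35050559 0.13024499] [ 1.79998904e+02  2.35237000e-03 -5.90121337e+01]
drilled_block 0.63 [322. 150. 334. 159.] 68 [620.5 460.9] [49.  33.7] 61.4 zmax 0.0234
drilled_block 0.59 [317. 163. 332. 176.] 100 [583.9 327.8] [43.3 77.2] 3.0 zmax 0.0375
v_block 0.75 [318. 164. 339. 184.] 237 [589.2 302.7] [52.1 83.5] 5.7 zmax 0.0378
travel [ 0.53   0.631 -0.02 ] dr [0.    0.    0.088]
```

>>> jog_arm(travel=[[0.667, 0.714, 0], [0.667, 0.714, 0], [0.667, 0.714, 0], [0.667, 0.714, 0], [0.667, 0.714, 0], [0.667, 0.714, 0], [0.667, 0.714, 0], [0.667, 0.714, 0], [0.667, 0.714, 0], [0.667, 0.714, 0]], dr=[[0, 0, 0.086], [0, 0, 0.086], [0, 0, 0.086], [0, 0, 0.086], [0, 0, 0.086], [0, 0, 0.086], [0, 0, 0.086], [0, 0, 0.086], [0, 0, 0.086], [0, 0, 0.086]], claw=[0.6, 0.6, 0.6, 0.6, 0.6, 0.6, 0.6, 0.6, 0.6, 0.6])

```text
time_s: 34.0
tcp_pos: [0.4535, -0.1201, 0.1305]
eef_rot: [-180.0, 0.0, -89.5]
contact_force: [0.5, 0.3, -0.0]
gripper_width: 0.053
gripper_force: 0.0
```

Run:
```python
from h import *
s=r.get_state(); print(s['tcp_pos'],s['eef_rot'])
rel(.4542,-.1206,-.013,s['eef_rot'][2])
c=cap('scene'); save(c,'s6'); rects(c,[('drilled_block',.018,.04),('v_block',.02,.05)],'scene')
cv2.imwrite('pics/s6c.png',cv2.resize(c['pixels'][150:280,190:370,::-1],(720,520),interpolation=cv2.INTER_CUBIC))
```

```text
[ 0.45349186 -0.1200738   0.13049724] [-1.79959001e+02  6.05156605e-03 -8.95130467e+01]
travel [ 0.001 -0.001  0.287] dr [-0.  0. -0.]
drilled_block 0.76 [201. 242. 216. 259.] 134 [620.2 465.7] [45.1 38.1] 62.0 zmax 0.0258
drilled_block 0.64 [238. 226. 260. 242.] 149 [582.5 351.9] [49.  36.2] 0.9 zmax 0.0292
v_block 0.67 [250. 210. 275. 231.] 218 [588.3 286.2] [56.5 43.9] 4.5 zmax 0.0386
```

View pics/s6c.png

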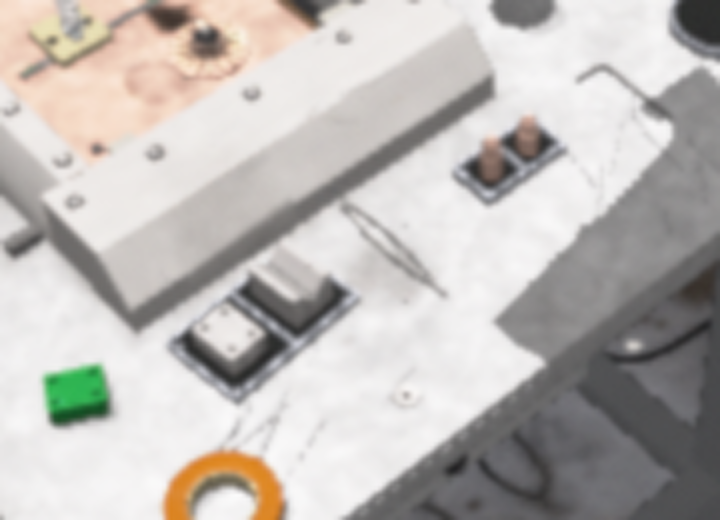

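>>> jog_arm(travel=[[0, -0.001, 0.08], [0, -0.001, 0.15], [0, -0.001, 0.2], [0, -0.001, 0.25], [0, -0.001, 0.275], [0, -0.001, 0.285], [0, -0.001, 0.285], [0, -0.001, 0.285], [0, -0.001, 0.285], [0, -0.001, 0.285]], dr=[[0, 0, 0], [0, 0, 0], [0, 0, 0], [0, 0, 0], [0, 0, 0], [0, 0, 0], [0, 0, 0], [0, 0, 0], [0, 0, 0], [0, 0, 0]], claw=[0.6, 0.6, 0.6, 0.6, 0.6, 0.6, 0.6, 0.6, 0.4, 0], newtons=25)

```text
time_s: 35.4
tcp_pos: [0.454, -0.12, -0.0118]
eef_rot: [-180.0, 0.0, -89.6]
contact_force: [-0.0, -0.0, -0.2]
gripper_width: 0.0381
gripper_force: 0.0
```

>>> jog_arm(travel=[[0, 0, 0], [0, 0, 0], [0, 0, 0], [0, 0, 0], [0, 0, -0.03], [0, 0, -0.07], [0, 0, -0.12], [0, 0, -0.15], [0, 0, -0.15], [0, 0, -0.15]], dr=[[0, 0, 0], [0, 0, 0], [0, 0, 0], [0, 0, 0], [0, 0, 0], [0, 0, 0], [0, 0, 0], [0, 0, 0], [0, 0, 0], [0, 0, 0]], claw=[0, 0, 0, 0, 0, 0, 0, 0, 0, 0], newtons=25)

```text
time_s: 36.65
tcp_pos: [0.4531, -0.12, 0.062]
eef_rot: [179.9, 0.0, -89.6]
contact_force: [0.3, -0.3, -1.7]
gripper_width: 0.0242
gripper_force: 25.0
```

Run:
```python
from h import *
s=r.get_state(); print(s['tcp_pos'],s['eef_rot'])
c=cap('wrist'); rects(c,[('rotor_dish',.009,.016)],'wrist')
c=cap('side'); W=world(c); p=W[c['range_z']>0]; q=p[(np.hypot(p[:,0]-.4542,p[:,1]+.1206)<.045)&(p[:,2]>.02)&(p[:,2]<.084)]
print(len(q),q.min(0),q.max(0),np.percentile(q[:,2],[1,5,50]))
rects(c,[('rotor_dish',.009,.016)],'side')
rel(.5766,-.1924,.06,-90)
```

```text
[ 0.45313594 -0.11998591  0.0619748 ] [ 1.79939147e+02  7.17295734e-03 -8.96331053e+01]
rotor_dish 0.57 [ 66.  38. 213. 180.] 2287 [ 576.7 -192.2] [99.4 99.4] 29.9 zmax 0.0125
428 [ 0.41848251 -0.1542436   0.07445594] [ 0.48718574 -0.0861397   0.08379259] [0.07550871 0.07691066 0.08065416]
rotor_dish 0.95 [351. 276. 404. 316.] 316 [ 575.6 -191.3] [98.9 97.9] 86.8 zmax 0.0133
travel [ 0.146 -0.246  0.004] dr [ 0.    -0.     0.001]
```

>>> jog_arm(travel=[[0.145, -0.247, 0], [0.145, -0.247, 0], [0.145, -0.247, 0], [0.145, -0.247, 0], [0.145, -0.247, 0.04], [0.145, -0.247, 0.08], [0.145, -0.247, 0.11], [0.145, -0.247, 0.13], [0.145, -0.247, 0.139], [0.145, -0.247, 0.139]], dr=[[0, 0, 0], [0, 0, 0], [0, 0, 0], [0, 0, 0], [0, 0, 0], [0, 0, 0], [0, 0, 0], [0, 0, 0], [0, 0, 0], [0, 0, 0]], claw=[0, 0, 0, 0, 0, 0, 0, 0, 0, 0])

```text
time_s: 38.1
tcp_pos: [0.5778, -0.1916, -0.0067]
eef_rot: [180.0, -0.0, -89.6]
contact_force: [0.1, -0.3, -0.8]
gripper_width: 0.0242
gripper_force: 25.0
```

>>> jog_arm(travel=[[0, 0, 0.002], [0, 0, 0.002], [0, 0, 0.002], [0, 0, 0.002], [0, 0, 0.002], [0, 0, 0.002], [0, 0, -0.05], [0, 0, -0.15], [0, 0, -0.25], [0, 0, -0.3]], dr=[[0, 0, 0], [0, 0, 0], [0, 0, 0], [0, 0, 0], [0, 0, 0], [0, 0, 0], [0, 0, 0], [0, 0, 0], [0, 0, 0], [0, 0, 0]], claw=[0, 0, 0.5, 0.5, 0.5, 0.5, 0.5, 0.5, 0.5, 0.5])

```text
time_s: 39.35
tcp_pos: [0.579, -0.1919, 0.1466]
eef_rot: [-179.8, -0.0, -89.6]
contact_force: [0.4, -0.2, -1.3]
gripper_width: 0.0436
gripper_force: 0.0
```

>>> jog_arm(travel=[[-0.25, 0.1, 0], [-0.25, 0.1, 0], [-0.25, 0.1, 0], [-0.25, 0.1, 0], [-0.25, 0.1, 0], [-0.25, 0.1, 0], [-0.25, 0.1, 0], [-0.25, 0.1, 0], [-0.25, 0.1, 0], [-0.25, 0.1, 0]], dr=[[0, 0, 0], [0, 0, 0], [0, 0, 0], [0, 0, 0], [0, 0, 0], [0, 0, 0], [0, 0, 0], [0, 0, 0], [0, 0, 0], [0, 0, 0]], claw=[0.5, 0.5, 0.5, 0.5, 0.5, 0.5, 0.5, 0.5, 0.5, 0.5])

```text
time_s: 40.6
tcp_pos: [0.5269, -0.067, 0.1432]
eef_rot: [180.0, -0.0, -89.6]
contact_force: [-0.4, -0.0, 0.1]
gripper_width: 0.0438
gripper_force: 0.0
```

Run:
```python
from h import *
for n in ('wrist','side'):
    c=cap(n); save(c,n+'9'); rects(c,[('rotor',.018,.028),('rotor',.007,.0145),('rotor_dish',.009,.016)],n)
```

```text
rotor 0.79 [218.  17. 297.  99.] 879 [ 578.6 -191.5] [30.3 29.5] 6.4 zmax 0.0237
rotor 0.79 [218.  17. 297.  99.] 3817 [ 578.8 -191.7] [68.6 68.8] 89.9 zmax 0.0114
rotor_dish 0.67 [207.   0. 312. 106.] 1142 [ 576.7 -189.7] [99.2 93.5] 0.3 zmax 0.0126
rotor 0.56 [364. 278. 398. 307.] 160 [ 577.5 -191.1] [30.7 30. ] 50.2 zmax 0.0254
rotor 0.56 [364. 278. 398. 307.] 620 [ 577.4 -191.5] [67.5 68.5] 69.9 zmax 0.0129
rotor_dish 0.84 [352. 274. 407. 317.] 380 [ 576.1 -190.9] [99.  98.5] 71.9 zmax 0.0136
```

View pics/side9.png

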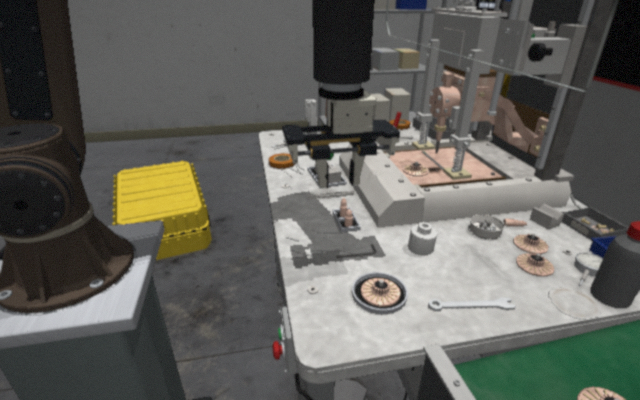

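```bash
python3 -c "
from plant import r
print(r.close_job())"
```

```text
the job is handed in; nothing more can be done
None
```

All five parts are in their trays and the job is handed in at about 41 s: both electrodes stand upright one per bay, the V block and drilled block lie flat one per bay, and the rotor lies hub up about 2 mm off the dish centre.

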